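# Release a spray can from the two-button dispenser

### The job

On the sign shop's bench dispenser, press the two release buttons down together, one fingertip on each, and keep both fully down until the spray can has rolled down and lies still against the front wall. Then let both buttons come back up and draw the hand clear. Do not touch or lift the can, do not press one button alone, and leave everything else where it stands.

Things in the scene. Friction and masses are not known exactly. Their poses are not given: they have to be found in the camera images.
- dispenser: Grey sheet-metal gravity dispenser fixed to the bench, 315 mm long (x -145 to +170), origin on the bench under its two stop tongues, z up, +x uphill, roughly away from the robot (turned up to 0.45 rad). An aluminium ramp 183 mm wide falls 8 degrees towards -x between side walls 85 mm high; its surface is 50 mm above the bench at x = 0. A low front wall (inner face at x = -137 mm) stops the can.
- deck_middle (a point): Middle of the flat grey deck at the uphill end (90 mm along x, 280 mm along y), on its top, 85 mm above the bench at dispenser x = 125 mm; half-way between the two buttons, which stand at y = +35 and -35 mm.
- button_left_top (a point): Centre of the flat top of the left button (the dispenser's +y side): an upright black round cap 30 mm across, its top 14 mm above the deck (99 mm above the bench) at rest. The point moves down with the button. The two buttons stand 70 mm apart, centre to centre.
- button_right_top (a point): Centre of the flat top of the right button (the dispenser's -y side); same shape and height as the left one.
- button_left (a joint): Travel of the left button, m: 0 up, 0.010 fully down on its stop; springs back. About 1.5 N starts it, 4 to 5 N holds it down. It carries a steel stop tongue (x = 0, y = +35 mm of the dispenser) that stands 7 mm above the ramp and is flush at 0.007. Either tongue alone holds the can back; both must be down for it to roll.
- button_right (a joint): Travel of the right button in m, as the left; its tongue is at y = -35 mm.
- jar: Closed jar, 36 mm across, 50 mm tall, standing on the deck about 112 mm to one side of the middle. Origin at its underside. Leave alone.
- tin: Small steel tin, 36 mm across, 40 mm tall, standing on the deck about 112 mm to the other side of the middle. Origin at its underside. Leave alone.
- tape: Roll of masking tape lying flat on the bench, 84 mm across, 24 mm high. Origin at its underside. Leave alone.
- mug: White mug, 72 mm across, 85 mm tall, on the bench. Origin at its underside. Leave alone.
- block: Cork sanding block 100 x 60 x 35 mm on the bench. Origin at its underside. Leave alone.
- brush: Brush lying on the bench. Leave alone.
- can: Spray can, origin at its centre: 66 mm across, 175 mm long with cap, 0.2 to 0.4 kg, lying across the ramp (axis along dispenser y). Starts against the tongues, centre near dispenser x = +20 mm, 86 mm above the bench, top at 119 mm. Lying at the front wall its centre is near x = -104 mm, 69 mm above the bench. It needs a second or two to roll down and lie still.
Things that resemble listed ones, but are neither listed nor needed, are in the scene too. Leave any blue or green look-alike of the can alone.

How it is judged:
On the way, in this order (a step that is already met when the one before it is completed fails the run):
1. both buttons pressed down together (value of joint each of button_left, button_right above 0.0065 m), for 0.1 s.
2. the can lies still at the front wall while both buttons are still held down (x of can in the frame of dispenser below -0.09 m and z of can in the frame of dispenser between 0.06 and 0.08 m and y of can in the frame of dispenser between -0.015 and 0.015 m and value of joint each of button_left, button_right above 0.0055 m and linear speed of can below 0.03 m/s), for 0.3 s.
At the end, for the whole second after the job is handed in: The can lies at rest at the low end of the ramp, its centre within about 15 mm of touching the front wall (dispenser x below -90 mm, |y| under 15 mm, 60 to 80 mm above the bench), and both buttons are back up (under 2 mm) (x of can in the frame of dispenser below -0.09 m and z of can in the frame of dispenser between 0.06 and 0.08 m and y of can in the frame of dispenser between -0.015 and 0.015 m and value of joint each of button_left, button_right below 0.002 m and linear speed of can below 0.02 m/s).
It fails at once if the robot touches the can (contact force between any of the fingers, the arm and can above 0.5 N).
It fails at once if the can is lifted (height (world z) of can above 0.11 m).
It fails at once if one button is pressed fully down while the other is up ((value of joint button_left above 0.008 m and value of joint button_right below 0.001 m) or (value of joint button_right above 0.008 m and value of joint button_left below 0.001 m)).
It fails at once if another thing is shifted by more than 25 mm (distance of any of jar, tin, tape, mug, block, brush from where it was at the start of the episode above 0.025 m).
It fails at once if a standing thing is tipped over (angle between any of jar, tin, mug's own z axis and vertical above 0.5 rad).
It also fails if it takes over 29 s, if anything falls off the work surface, if the arm or the gripper's body presses on something with over 40 N, if the wrist force passes 120 N, or if a joint passes its speed limit or range.

### The arm

A 6-joint arm with a two-finger parallel gripper is mounted at the origin on the work surface. World frame = base frame: x ahead of the robot, y to its left, z up, the work surface at z = 0. Lengths are in m, angles in rad, forces in N, time in s.
With the tool pointing down it reaches from about 0.275 to 1 m from the base axis. Payload 8.4 kg.
Tool frame: the origin (TCP) lies between the finger pads; the fingertips stand 19 mm ahead of it and the grasp point (between the pads) is the TCP (nose_length is the distance from the TCP to the fingertips, in m); z points along the fingers, y is the line along which they close (so a half turn about z gives the same grasp; the last joint's range is limited). The gripper opens to 85 mm and grips with 20 to 120 N. Pads are 22 mm wide; open, the fingers measure 114 mm over their backs; the gripper's body (76 mm by 85 mm) begins 54 mm behind the grasp point. The pads swing forward as they close: fully open they stand 13 mm farther back than shut.
Start: joints at [-1.346, 0.353, 1.633, -0, 1.155, -0.002], TCP at [0.141, -0.609, 0.25] pointing down, gripper open.
Joint ranges: [-2.63, 2.63], [-0.92, 2.1], [0.06, 2.66], [-1.3, 4.44], [0, 2.69], [-3.02, 3.02]. Speed limits (rad/s): [2.22, 2.22, 2.79, 3.14, 3.14, 3.14].

### API

Orientations are given as a unit quaternion [x, y, z, w].
In Python, from cell import sense, capture, get_calibration, job_done, nose_length gives the robot as it stands.
- The arm moves only by the shell command python3 -m handwheel 'ROWS' [FORCE]. ROWS is JSON, a list of rows, each a list of 7 numbers: the finger opening in mm, from 0 to 85.4, then the shift along the tool's x, y, z in units of 40 mm (1.0 is 40 mm), then the turn, a rotation vector about the tool's x, y, z in units of 5 degrees (1.0 is 5 degrees). A call has 1 to 10 rows; each row shifts and turns the commanded pose from where the row before left it, along the tool's axes as they then stand; what a row does not reach is not made up. A row lasts 1/12 s, in which the tool goes at most 41.7 mm and 7.16 degrees, less where a joint would pass 70% of its speed; a pose out of reach is approached as far as the arm can. A call is refused whole if a number of a shift passes 1 or a number of a turn 1, either way. A call with a gripper value outside its range is refused whole. The fingers move at their own pace and stop on an object; FORCE is the grip in N (left out, the last holds). Time passes only in rows, so rows that do not move let the fingers close. It gives the time, the measured TCP pose, the force, the opening and the grip force at its end, in the units of the state.
- sense(): the state, without advancing time (a new reading comes with each control period).
- capture(name): name is "scene" or "top" or "wrist"; returns the picture (480x640x3 uint8, red, green, blue); there is no depth.
- get_calibration(name): a dict with "fx", "fy", "cx", "cy" (pixels), "xyz" and "rotation" of the camera in the world. Camera axes: x right, y down, z forward; pixel columns grow to the right and rows downward; lengths in m; the calibration is good to about 2 mm. A picture is of the moment at which its call begins: read the wrist's pose just before it. get_calibration takes no time and is no camera call; for the wrist camera it gives the pose at the moment of the call.
- job_done(): hands the job in; it is judged then, once.
The state is a dict: "clock": time; "joint_pos": joint angles; "qvel": joint speeds; "joint_torque": joint torques, N m; "eef_pos": TCP position; "tool_rot": TCP orientation; "force": force on the tool from outside, world axes, zero at the start; "torque": the same for the moment, N m; "finger_gap": opening from 0.0 (shut) to 1.0 (fully open); "grip_force": force on a finger pad.
Only numpy, scipy, OpenCV 4.12 (cv2) and the standard library are available. Lean on these libraries where they do the work, as an engineer would, in place of code of your own. Each camera call takes 0.05 s, during which the arm holds its last target. There are 200 camera calls.

## Working session

There is one attempt and no reset: what is moved stays moved. The work goes in short steps, Python scripts to look and compute and a shell command to move; the robot and the scene stay as the last step left them, time stands still between calls to the robot, and variables do not carry over. Pictures are saved under pics/ and viewed, at most 10 in all, crops included, and the job is handed in when it is done.

```bash
mkdir -p pics; python3 - <<'E'
from cell import *
import cv2
for n in("scene","top"):
    cv2.imwrite(f"pics/{n}0.png",cv2.cvtColor(capture(n),cv2.COLOR_RGB2BGR)); c=get_calibration(n); print(n,c)
s=sense();print(s["clock"],s["eef_pos"],s["tool_rot"],s["finger_gap"],nose_length)
E
```

```text
scene {'fx': 475.3645816196296, 'fy': 475.3645816196296, 'cx': 325.60909563125483, 'cy': 238.26327761559915, 'xyz': array([ 0.76940671, -0.50250529,  0.96149209]), 'rotation': array([ 0.93141676,  0.248039  , -0.0708761 , -0.2567412 ])}
top {'fx': 606.9124805551189, 'fy': 606.9124805551189, 'cx': 319.65509633088817, 'cy': 244.67588467166505, 'xyz': array([ 0.36900397, -0.0364111 ,  1.54840914]), 'rotation': array([-0.69858763,  0.71451246, -0.02510931,  0.02857944])}
0.1 [ 0.1404653  -0.6086029   0.24962849] [ 9.93577945e-01  1.13148040e-01 -6.20317995e-05 -6.20160839e-04] 1.0015993208503229 0.019
```

View pics/top0.png

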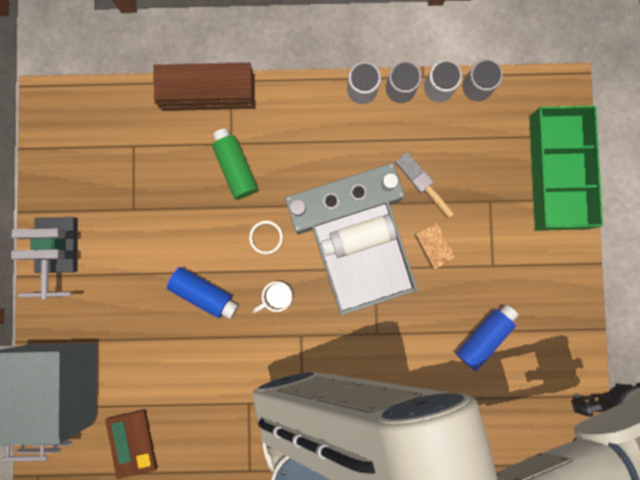

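View pics/scene0.png

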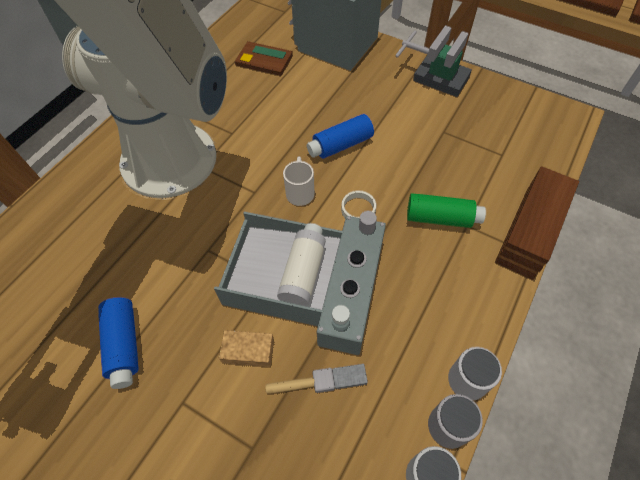

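The top view shows the dispenser with its buttons at (331,201) and (358,192). The jar and tin are at (297,207) and (390,180), and the white can is at (360,236). In the scene view the buttons are at (357,258) and (350,288). The blue and green cans are look-alikes.

```bash
cat > h.py <<'E'
import numpy as np, cv2
from scipy.spatial.transform import Rotation as R
from cell import *
def ray(c,u,v):
    return c["xyz"], R.from_quat(c["rotation"]).apply([(u-c["cx"])/c["fx"],(v-c["cy"])/c["fy"],1])
def atz(c,u,v,z):
    o,d=ray(c,u,v); return o+d*(z-o[2])/d[2]
def blobs(im,box,th=60):
    x0,y0,x1,y1=box
    m=(im[y0:y1,x0:x1].max(2)<th).astype(np.uint8)
    n,_,st,ce=cv2.connectedComponentsWithStats(m)
    return [(ce[i]+[x0,y0],st[i]) for i in range(1,n) if st[i][4]>25]
E
python3 - <<'E'
from h import *
for n,b in(("top",(315,175,375,215)),("scene",(335,240,372,305))):
    im=cv2.cvtColor(cv2.imread(f"pics/{n}0.png"),cv2.COLOR_BGR2RGB);c=get_calibration(n)
    P=[]
    for ce,st in blobs(im,b):
        P.append(atz(c,*ce,.099)); print(n,ce,st[2:],P[-1])
    if len(P)==2: d=P[0]-P[1]; print(np.linalg.norm(d),(P[0]+P[1])/2,np.degrees(np.arctan2(d[1],d[0])))
a=cv2.imread("pics/top0.png")[150:320,270:420];b=cv2.imread("pics/scene0.png")[200:370,250:400]
cv2.imwrite("pics/crop.png",cv2.resize(np.hstack([a,b]),None,fx=2.66,fy=2.66,interpolation=cv2.INTER_CUBIC))
E
```

```text
scene [356.69387755 257.07482993] [ 14  13 147] [ 0.58698301 -0.06454402  0.099     ]
scene [349.6625  286.75625] [ 14  14 160] [ 0.60641705 -0.13096989  0.099     ]
0.0692103832871013 [ 0.59670003 -0.09775696  0.099     ] 106.3077571307788
```

View pics/crop.png

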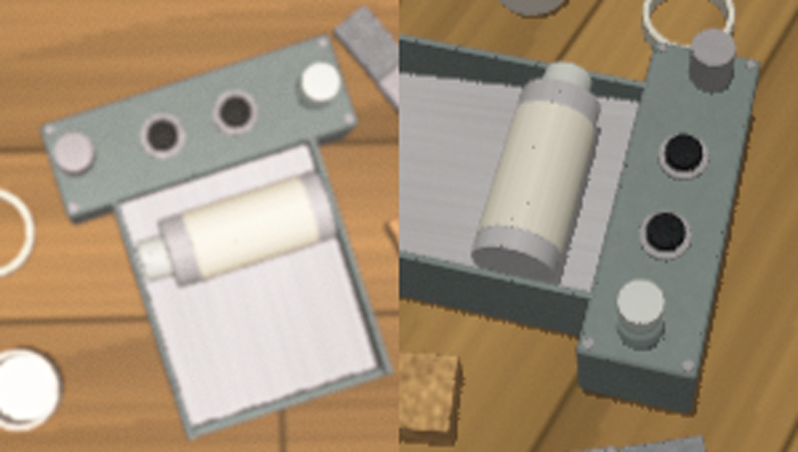

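The crop confirms two black round caps in light collars on the grey deck. The jar and tin stand outside them, and the white can rests against the tongues. Moving to hover.

```bash
python3 -m handwheel '[[56,0.3,-0.2,0,0,0,0],[56,0.58,-0.41,0,0,0,0],[56,0.58,-0.41,0,0,0,0],[56,0.58,-0.41,0,0,0,0],[56,0.58,-0.41,0,0,0,0],[56,0.58,-0.41,0,0,0,0],[56,0.58,-0.41,0,0,0,0],[56,0.58,-0.41,0,0,0,0],[56,0.58,-0.41,0,0,0,0],[56,0.58,-0.41,0,0,0,0]]'
python3 -m handwheel '[[56,0.58,-0.41,0,0,0,0],[56,0.58,-0.41,0,0,0,0],[56,0.58,-0.41,0,0,0,0],[56,0.58,-0.41,0,0,0,0],[56,0.58,-0.41,0,0,0,0],[56,0.58,-0.41,0,0,0,0],[56,0.58,-0.41,0,0,0,0],[56,0.58,-0.41,0,0,0,0],[56,0.58,-0.41,0,0,0,0],[56,0.58,-0.41,0,0,0,0]]'
python3 -m handwheel '[[56,0.58,-0.41,0,0,0,-0.2],[56,0.58,-0.41,0,0,0,-0.2],[56,0.3,-0.2,0,0,0,-0.2],[56,0,0,0,0,0,0],[56,0,0,0,0,0,0]]'
python3 - <<'E'
from h import *
s=sense();c=get_calibration("wrist");im=capture("wrist")
cv2.imwrite("pics/w1.png",cv2.cvtColor(im,cv2.COLOR_RGB2BGR))
print(s["clock"],s["eef_pos"],R.from_quat(s["tool_rot"]).as_matrix(),s["force"],s["finger_gap"],c)
for ce,st in blobs(im,(0,0,640,480)): print(ce,st,atz(c,*ce,.099))
E
```

```text
clock: 0.93
eef_pos: [0.3215, -0.4057, 0.2501]
tool_rot: [0.994, 0.113, -0.0, -0.0]
force: [0.7, -0.1, -0.4]
finger_gap: 0.654
grip_force: 0.0
clock: 1.77
eef_pos: [0.5103, -0.1937, 0.2501]
tool_rot: [0.994, 0.113, -0.0, -0.0]
force: [0.5, -1.0, -0.4]
finger_gap: 0.659
grip_force: 0.0
clock: 2.18
eef_pos: [0.5565, -0.1416, 0.2499]
tool_rot: [0.99, 0.14, -0.001, -0.0]
force: [-1.0, 0.4, -0.3]
finger_gap: 0.659
grip_force: 0.0
2.1833 [ 0.55647722 -0.14157561  0.24990721] [[ 9.60857388e-01  2.77041299e-01 -1.09470286e-03]
 [ 2.77041409e-01 -9.60857979e-01 -5.35414131e-05]
 [-1.06668716e-03 -2.51832361e-04 -9.99999399e-01]] [-0.97082237  0.3800119  -0.3249062 ] 0.6589721163904944 {'fx': 397.0924928206774, 'fy': 397.0924928206774, 'cx': 314.94926815100655, 'cy': 238.47058394585903, 'xyz': array([ 0.63149794, -0.12000054,  0.37279619]), 'rotation': array([ 0.78933837, -0.5939987 , -0.0933858 ,  0.12405473])}
[314.65331492 151.64917127] [ 294  130   42   44 1448] [ 0.60595612 -0.12713807  0.099     ]
[230.25806452 147.11290323] [219 133  17  33 124] [ 0.59308127 -0.07161416  0.099     ]
[201.16580311 156.71502591] [193 134  24  40 386] [ 0.58136188 -0.05398814  0.099     ]
[315.65407423 424.09929423] [    0   301   640   179 51433] [ 0.38700817 -0.19106322  0.099     ]
```

View pics/w1.png

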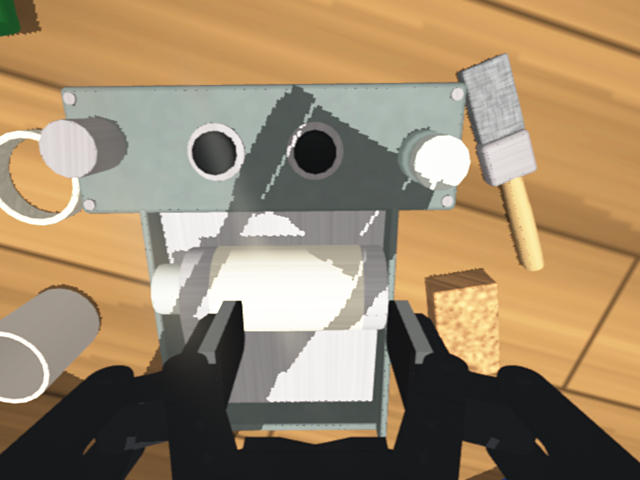

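The wrist view shows the button caps at about (215,152) and (315,152). The deck is almost square to the image, and both fingers are behind the can in the view.

```bash
python3 - <<'E'
from h import *
s=sense();c=get_calibration("wrist")
M=R.from_quat(s["tool_rot"]).as_matrix()
def rep(l,r):
    m=(l+r)/2;d=l-r;print(l,r,np.linalg.norm(d),"yaw",np.degrees(np.arctan2(d[1],d[0]))-90,"tool yaw",np.degrees(np.arctan2(M[1,0],M[0,0])))
    print("mid",m,"shift units",M.T@(m-s["eef_pos"])/.04)
rep(atz(c,215,152,.099),atz(c,315,151.6,.099))
# deck screws yaw
a,b=atz(c,69.5,99,.085),atz(c,457.5,94,.085);d=a-b;print("screw yaw",np.degrees(np.arctan2(d[1],d[0]))-90,(a+b)/2)
a2,b2=atz(c,89,205,.085),atz(c,447,201.5,.085);d=a2-b2;print(np.degrees(np.arctan2(d[1],d[0]))-90,"mid of screws",(a+b+a2+b2)/4)
ct=get_calibration("top");rep(atz(ct,331,201,.099),atz(ct,358.3,192,.099))
E
```

```text
[ 0.5867156 -0.063106   0.099    ] [ 0.60563939 -0.12811211  0.099     ] 0.06770454220325091 yaw 16.230691160036642 tool yaw 16.01433034700969
mid [ 0.59617749 -0.09560905  0.099     ] shift units [ 1.29050788 -0.84347612  3.77243087]
screw yaw 16.70110413617303 [ 0.63006866 -0.0842674   0.085     ]
16.577595214770284 mid of screws [ 0.59433896 -0.09473999  0.085     ]
[ 0.58419459 -0.06019195  0.099     ] [ 0.60453715 -0.12648365  0.099     ] 0.06934270044881768 yaw 17.05938433806982 tool yaw 16.01433034700969
mid [ 0.59436587 -0.0933378   0.099     ] shift units [ 1.26263961 -0.91054858  3.7724773 ]
```

```bash
python3 -m handwheel '[[56,0.32,-0.21,0,0,0,-0.1],[56,0.32,-0.21,0,0,0,0],[56,0.32,-0.21,0,0,0,0],[56,0.31,-0.22,0,0,0,0],[56,0,0,0.5,0,0,0],[56,0,0,0.5,0,0,0],[56,0,0,0.5,0,0,0],[56,0,0,0.5,0,0,0],[56,0,0,0.5,0,0,0],[56,0,0,0,0,0,0]]'
python3 - <<'E'
from h import *
s=sense();c=get_calibration("wrist");im=capture("wrist")
cv2.imwrite("pics/w2.png",cv2.cvtColor(im,cv2.COLOR_RGB2BGR))
M=R.from_quat(s["tool_rot"]).as_matrix()
print(s["clock"],s["eef_pos"],np.degrees(np.arctan2(M[1,0],M[0,0])),M.T@(np.array([.5955,-.0955,.099])-s["eef_pos"])/.04,s["force"])
E
```

```text
clock: 3.07
eef_pos: [0.5943, -0.094, 0.1465]
tool_rot: [0.99, 0.144, -0.003, -0.001]
force: [-0.6, -0.2, -0.2]
finger_gap: 0.659
grip_force: 0.0
3.0667 [ 0.59431623 -0.0940073   0.14645805] 16.519743541132932 [0.02401866 0.04733073 1.1862199 ] [-0.63379009 -0.18344187 -0.21744999]
```

View pics/w2.png

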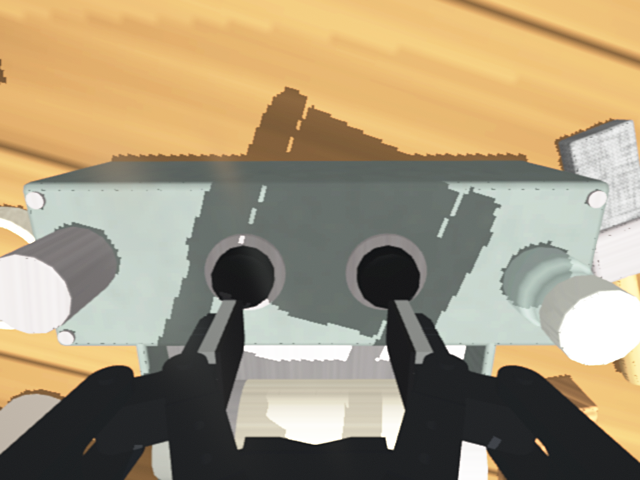

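The wrist view has the buttons at (243,277) and (388,277), with fingertips at columns 227 and 404. The midpoints match, and the fingertip spacing works out to about 70 mm at their depth. Descending slowly.

```bash
python3 -m handwheel '[[56,0.02,0.05,0.3,0,0,0],[56,0,0,0.2,0,0,0],[56,0,0,0.1,0,0,0],[56,0,0,0,0,0,0]]'
python3 -m handwheel '[[56,0,0,0.05,0,0,0],[56,0,0,0.05,0,0,0],[56,0,0,0,0,0,0]]'
```

```text
clock: 3.45
eef_pos: [0.597, -0.0969, 0.1256]
tool_rot: [0.99, 0.143, -0.0, -0.0]
force: [0.4, -0.5, 0.9]
finger_gap: 0.651
grip_force: 0.0
clock: 3.7
eef_pos: [0.5974, -0.097, 0.1223]
tool_rot: [0.99, 0.143, 0.0, 0.0]
force: [0.1, 0.4, 1.0]
finger_gap: 0.653
grip_force: 0.0
```

```bash
python3 -m handwheel '[[56,-0.02,-0.02,0.05,0,0,0],[56,0,0,0.05,0,0,0],[56,0,0,0,0,0,0]]'
python3 -m handwheel '[[56,0,0,0.05,0,0,0],[56,0,0,0.05,0,0,0],[56,0,0,0,0,0,0]]'
```

```text
clock: 3.95
eef_pos: [0.5961, -0.0964, 0.118]
tool_rot: [0.99, 0.143, -0.0, -0.0]
force: [0.2, 1.0, -0.5]
finger_gap: 0.654
grip_force: 0.0
clock: 4.2
eef_pos: [0.5963, -0.0964, 0.114]
tool_rot: [0.99, 0.143, -0.0, -0.0]
force: [-0.3, -0.6, -0.2]
finger_gap: 0.654
grip_force: 0.0
```

```bash
python3 -m handwheel '[[56,0,0,0.05,0,0,0],[56,0,0,0.05,0,0,0],[56,0,0,0,0,0,0]]'
python3 -m handwheel '[[56,0,0,0.05,0,0,0],[56,0,0,0.05,0,0,0],[56,0,0,0,0,0,0]]'
```

```text
clock: 4.45
eef_pos: [0.5964, -0.0964, 0.11]
tool_rot: [0.99, 0.143, 0.0, -0.0]
force: [-0.4, 0.2, 1.5]
finger_gap: 0.655
grip_force: 0.6
clock: 4.7
eef_pos: [0.5964, -0.0965, 0.1063]
tool_rot: [0.99, 0.143, 0.0, 0.0]
force: [-2.3, 0.6, 6.6]
finger_gap: 0.656
grip_force: 3.3
```

```bash
python3 -m handwheel '[[56,0,0,0.07,0,0,0],[56,0,0,0.07,0,0,0],[56,0,0,0,0,0,0]]'
python3 -m handwheel '[[56,0,0,0.04,0,0,0],[56,0,0,0,0,0,0]]'
python3 - <<'E'
from h import *
cv2.imwrite("pics/w3.png",cv2.cvtColor(capture("wrist"),cv2.COLOR_RGB2BGR)); print(sense()["force"])
E
```

```text
clock: 4.95
eef_pos: [0.5966, -0.0965, 0.1036]
tool_rot: [0.99, 0.143, 0.0, 0.0]
force: [-11.7, 1.3, 32.9]
finger_gap: 0.66
grip_force: 16.4
clock: 5.12
eef_pos: [0.5966, -0.0965, 0.1035]
tool_rot: [0.99, 0.143, 0.0, 0.0]
force: [-16.3, 2.5, 48.2]
finger_gap: 0.658
grip_force: 23.8
[-16.50892604   3.04784711  46.95832631]
```

View pics/w3.png

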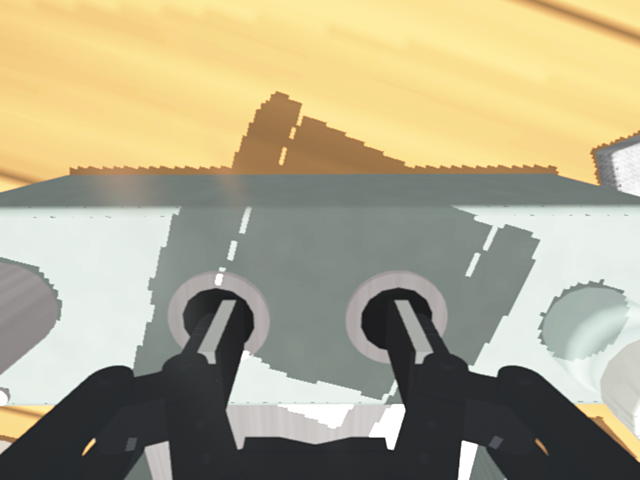

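The wrist view shows both tips on the caps, and the can has left the tongues. The force says both buttons are on their stops. Easing off slightly and holding.

```bash
python3 -m handwheel '[[56,0,0,-0.03,0,0,0],[56,0,0,0,0,0,0],[56,0,0,0,0,0,0],[56,0,0,0,0,0,0],[56,0,0,0,0,0,0],[56,0,0,0,0,0,0],[56,0,0,0,0,0,0],[56,0,0,0,0,0,0],[56,0,0,0,0,0,0],[56,0,0,0,0,0,0]]'
python3 -m handwheel '[[56,0,0,0,0,0,0],[56,0,0,0,0,0,0],[56,0,0,0,0,0,0],[56,0,0,0,0,0,0],[56,0,0,0,0,0,0],[56,0,0,0,0,0,0],[56,0,0,0,0,0,0],[56,0,0,0,0,0,0],[56,0,0,0,0,0,0],[56,0,0,0,0,0,0]]'
python3 -m handwheel '[[56,0,0,0,0,0,0],[56,0,0,0,0,0,0],[56,0,0,0,0,0,0],[56,0,0,0,0,0,0],[56,0,0,0,0,0,0],[56,0,0,0,0,0,0],[56,0,0,0,0,0,0],[56,0,0,0,0,0,0],[56,0,0,0,0,0,0],[56,0,0,0,0,0,0]]'
python3 - <<'E'
from h import *
a=capture("scene")
for i in range(8): b=capture("scene")
print(np.abs(a[150:350,180:420].astype(int)-b[150:350,180:420]).max(), sense()["force"])
cv2.imwrite("pics/s2.png",cv2.cvtColor(cv2.resize(b[180:380,180:420],None,fx=3,fy=3),cv2.COLOR_RGB2BGR))
E
```

```text
clock: 6.0
eef_pos: [0.5966, -0.0965, 0.1036]
tool_rot: [0.99, 0.143, 0.0, 0.0]
force: [-12.1, 2.5, 36.0]
finger_gap: 0.657
grip_force: 18.1
clock: 6.83
eef_pos: [0.5965, -0.0965, 0.1035]
tool_rot: [0.99, 0.143, 0.0, 0.0]
force: [-13.2, 1.7, 36.4]
finger_gap: 0.658
grip_force: 18.1
clock: 7.67
eef_pos: [0.5966, -0.0965, 0.1036]
tool_rot: [0.99, 0.143, 0.0, 0.0]
force: [-12.4, 2.6, 36.5]
finger_gap: 0.652
grip_force: 18.1
15 [-12.79820833   2.72550205  35.67984361]
```

View pics/s2.png

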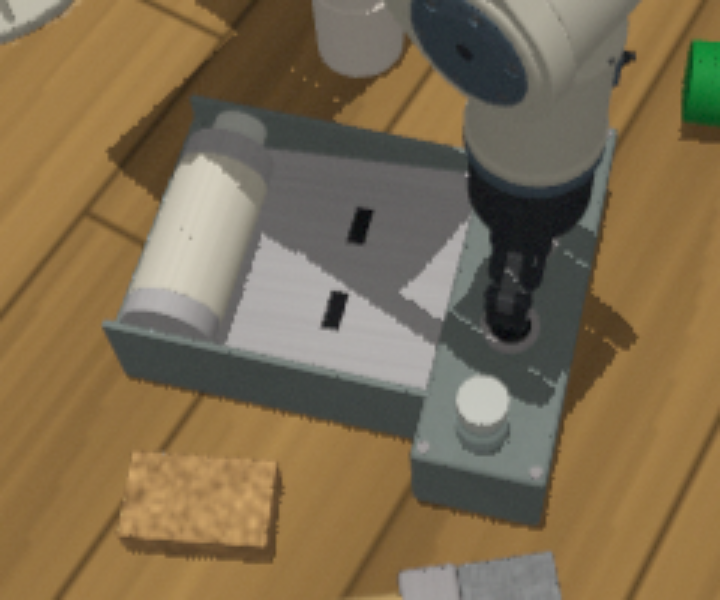

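The can lies still against the front wall and both tongues are flush (the dark slots). I'll hold a little longer, then raise straight up.

```bash
python3 -m handwheel '[[56,0,0,0,0,0,0],[56,0,0,0,0,0,0],[56,0,0,0,0,0,0],[56,0,0,0,0,0,0],[56,0,0,0,0,0,0],[56,0,0,0,0,0,0],[56,0,0,0,0,0,0],[56,0,0,0,0,0,0],[56,0,0,0,0,0,0],[56,0,0,0,0,0,0]]'
python3 -m handwheel '[[56,0,0,-0.08,0,0,0],[56,0,0,-0.08,0,0,0],[56,0,0,-0.1,0,0,0],[56,0,0,-0.2,0,0,0],[56,0,0,-0.4,0,0,0],[56,0,0,-0.5,0,0,0],[56,0,0,-0.5,0,0,0],[56,0,0,-0.5,0,0,0],[56,0,0,-0.5,0,0,0],[56,0,0,-0.5,0,0,0]]'
python3 -m handwheel '[[56,0,0,-0.5,0,0,0],[56,0,0,-0.3,0,0,0],[56,0,0,0,0,0,0],[56,0,0,0,0,0,0],[56,0,0,0,0,0,0],[56,0,0,0,0,0,0],[56,0,0,0,0,0,0],[56,0,0,0,0,0,0]]'
python3 - <<'E'
from h import *
a=capture("wrist");b=capture("scene")
cv2.imwrite("pics/end.png",cv2.cvtColor(np.hstack([cv2.resize(a,(400,300)),cv2.resize(b,(400,300))]),cv2.COLOR_RGB2BGR));print(sense()["clock"])
E
```

```text
clock: 8.95
eef_pos: [0.5966, -0.0965, 0.1036]
tool_rot: [0.99, 0.143, 0.0, 0.0]
force: [-12.7, 0.9, 36.5]
finger_gap: 0.659
grip_force: 18.1
clock: 9.78
eef_pos: [0.5961, -0.0964, 0.2356]
tool_rot: [0.99, 0.143, -0.0, -0.0]
force: [0.6, -0.0, 0.3]
finger_gap: 0.659
grip_force: 0.0
clock: 10.45
eef_pos: [0.596, -0.0963, 0.2657]
tool_rot: [0.99, 0.143, -0.001, -0.0]
force: [-0.4, 0.3, -0.5]
finger_gap: 0.657
grip_force: 0.0
10.55
```

View pics/end.png

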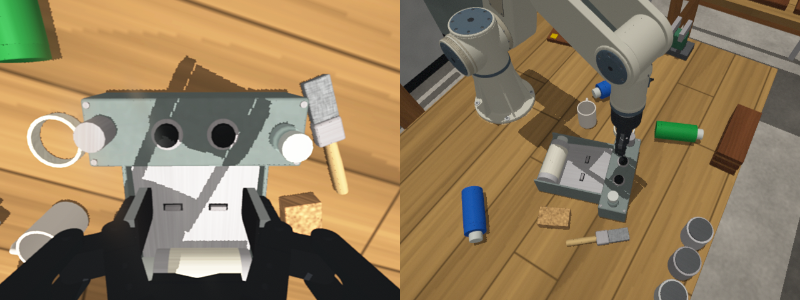

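The hand is clear and both buttons (166,134 and 222,134) and their tongues are up. The can lies at the front wall, and everything else is where it stood.

```bash
python3 -c "from cell import *; print(job_done())"
```

```text
the job is handed in; nothing more can be done
None
```

I pressed both buttons together and held them until the can lay still at the front wall, then let them up, drew the hand clear and handed the job in at about 10.6 s; the hand-in gave no verdict.

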